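# Pack and clamp a plaster mould with spacers

### The job

First stand the plaster mould in the clamping frame with its round nose home in the V-shaped stop, then stand clay spacers from the rack upright and in line behind its flat back, faces flat together, as many as it takes (two or more) for the sprung pusher to come up tight against them before the end of its travel. Push the pusher against the stack with about 10 N and finish while still holding it so, the mould squeezed firmly between stop and spacers; leave the cup, jar and bowl alone.

Things in the scene. Friction and masses are not known exactly. Their poses are not given: they have to be found in the camera images.
- mould_mid (a point): closed two-part plaster mould for cup handles, loose, 200 to 325 g, standing on the bench: D-shaped seen from above, 60 mm long (own x), 46 mm wide (own y), 65 mm high, with a dark pouring hole on top. The point is its centre, half-way up. Own +x points to the round nose (half-cylinder of radius 23 mm, nose 30 mm from the point), -x to the flat back face (30 mm from the point). z up.
- nest (a point): where the mould's centre is when it stands fully home in the fixed clamping frame. Axes: +x into the V stop (two 45 degree wooden walls, 45 mm high, apex 39.5 mm from here) that takes the round nose, -x to the pusher, z up. The gap to fill runs from 30 mm on the -x side of here (mould's flat back) to the pusher. The aluminium bed (270 x 100 mm) has its top 12 mm above the bench, 32.5 mm below here.
- pusher_face (a point): centre of the sprung pusher's front face, facing the nest; moves with it, 42 mm above the bench. Steel plate 12 mm thick, 40 mm wide, reaching from 15 to 71 mm above the bench. The low fixed head behind it (28 mm above the bench, ending 65 mm behind the face at rest) leaves the plate's back free for pushing above it. The distance from nest to pusher differs from run to run.
- pusher (a joint): travel of the pusher towards the nest (+x of point nest): 0 m at rest, 0.032 m at its end stop. A spring returns it to 0 (1.5 N at rest, 3.1 N at the end stop). With too few spacers it reaches the end stop with the stack still loose; with enough, the stack stops it sooner.
- spacer0_mid (a point): centre (half-way up) of fired-clay spacer 1 of four alike: a loose tile 20 mm thick (own x), 52 mm wide (own y), 60 mm high, its two upper corners bevelled by 10 mm, 120 g. Stands on edge in a slot of a wooden rack (slots 36 mm apart, floor 8 mm and ribs 22 mm above the bench, ribs 40 mm wide: its narrow sides are free to grip from above).
- spacer1_mid (a point): centre (half-way up) of fired-clay spacer 2 of four alike: a loose tile 20 mm thick (own x), 52 mm wide (own y), 60 mm high, its two upper corners bevelled by 10 mm, 120 g. Stands on edge in a slot of a wooden rack (slots 36 mm apart, floor 8 mm and ribs 22 mm above the bench, ribs 40 mm wide: its narrow sides are free to grip from above).
- spacer2_mid (a point): centre (half-way up) of fired-clay spacer 3 of four alike: a loose tile 20 mm thick (own x), 52 mm wide (own y), 60 mm high, its two upper corners bevelled by 10 mm, 120 g. Stands on edge in a slot of a wooden rack (slots 36 mm apart, floor 8 mm and ribs 22 mm above the bench, ribs 40 mm wide: its narrow sides are free to grip from above).
- spacer3_mid (a point): centre (half-way up) of fired-clay spacer 4 of four alike: a loose tile 20 mm thick (own x), 52 mm wide (own y), 60 mm high, its two upper corners bevelled by 10 mm, 120 g. Stands on edge in a slot of a wooden rack (slots 36 mm apart, floor 8 mm and ribs 22 mm above the bench, ribs 40 mm wide: its narrow sides are free to grip from above).
- glaze_cup: bystander: white cup, 72 mm across, 65 mm high; origin under its centre
- glaze_jar: bystander: closed glass jar, 66 mm across, 100 mm high; origin under its centre
- saucer_bowl: bystander: small white bowl, 90 mm across, 35 mm high; origin under its centre
Things that resemble listed ones, but are neither listed nor needed, are in the scene too. What is shaped like the part that bears spacer1_mid but blue or turquoise is not meant.

How it is judged:
On the way, in this order (a step that is already met when the one before it is completed fails the run):
1. the mould stands in the frame with its nose in the V stop, let go (x of mould_mid in the frame of nest between -0.01 and 0.006 m and y of mould_mid in the frame of nest between -0.006 and 0.006 m and z of mould_mid in the frame of nest between -0.004 and 0.004 m and angle between mould_mid's own z axis and vertical below 0.1 rad and angle between the x axis of mould and the x axis of nest, either way round below 0.2 rad and contact force between the fingers and mould below 0.2 N and linear speed of mould below 0.02 m/s), for 0.2 s.
2. a spacer stands upright in the gap behind the mould, let go ((((x of spacer0_mid in the frame of nest between -0.125 and -0.034 m and y of spacer0_mid in the frame of nest between -0.012 and 0.012 m and z of spacer0_mid in the frame of nest between -0.0085 and 0.0035 m and angle between spacer0_mid's own z axis and vertical below 0.12 rad and angle between the x axis of spacer0_mid and the x axis of nest, either way round below 0.2 rad) and contact force between the fingers and spacer0 below 0.2 N) or ((x of spacer1_mid in the frame of nest between -0.125 and -0.034 m and y of spacer1_mid in the frame of nest between -0.012 and 0.012 m and z of spacer1_mid in the frame of nest between -0.0085 and 0.0035 m and angle between spacer1_mid's own z axis and vertical below 0.12 rad and angle between the x axis of spacer1_mid and the x axis of nest, either way round below 0.2 rad) and contact force between the fingers and spacer1 below 0.2 N) or ((x of spacer2_mid in the frame of nest between -0.125 and -0.034 m and y of spacer2_mid in the frame of nest between -0.012 and 0.012 m and z of spacer2_mid in the frame of nest between -0.0085 and 0.0035 m and angle between spacer2_mid's own z axis and vertical below 0.12 rad and angle between the x axis of spacer2_mid and the x axis of nest, either way round below 0.2 rad) and contact force between the fingers and spacer2 below 0.2 N) or ((x of spacer3_mid in the frame of nest between -0.125 and -0.034 m and y of spacer3_mid in the frame of nest between -0.012 and 0.012 m and z of spacer3_mid in the frame of nest between -0.0085 and 0.0035 m and angle between spacer3_mid's own z axis and vertical below 0.12 rad and angle between the x axis of spacer3_mid and the x axis of nest, either way round below 0.2 rad) and contact force between the fingers and spacer3 below 0.2 N))), for 0.2 s.
At the end, for the whole second after the job is handed in: Mould home in the V stop (4 mm along, 6 mm across), upright; two or more spacers upright, square and in line behind it, no other in the frame; pusher held pushed short of its end stop, over 3 N at robot, stack and mould each (x of mould_mid in the frame of nest between -0.004 and 0.006 m and y of mould_mid in the frame of nest between -0.006 and 0.006 m and z of mould_mid in the frame of nest between -0.004 and 0.004 m and angle between mould_mid's own z axis and vertical below 0.1 rad and angle between the x axis of mould and the x axis of nest, either way round below 0.2 rad and contact force between any of the fingers, the arm and pusher above 3 N and contact force between any of spacer0, spacer1, spacer2, spacer3 and pusher above 3 N and contact force between any of spacer0, spacer1, spacer2, spacer3 and mould above 3 N and value of joint pusher below 0.0315 m and linear speed of mould below 0.02 m/s and ((x of spacer0_mid in the frame of nest between -0.125 and -0.034 m and y of spacer0_mid in the frame of nest between -0.012 and 0.012 m and z of spacer0_mid in the frame of nest between -0.0085 and 0.0035 m and angle between spacer0_mid's own z axis and vertical below 0.12 rad and angle between the x axis of spacer0_mid and the x axis of nest, either way round below 0.2 rad) or horizontal distance between spacer0_mid and pusher_face above 0.11 m) and ((x of spacer1_mid in the frame of nest between -0.125 and -0.034 m and y of spacer1_mid in the frame of nest between -0.012 and 0.012 m and z of spacer1_mid in the frame of nest between -0.0085 and 0.0035 m and angle between spacer1_mid's own z axis and vertical below 0.12 rad and angle between the x axis of spacer1_mid and the x axis of nest, either way round below 0.2 rad) or horizontal distance between spacer1_mid and pusher_face above 0.11 m) and ((x of spacer2_mid in the frame of nest between -0.125 and -0.034 m and y of spacer2_mid in the frame of nest between -0.012 and 0.012 m and z of spacer2_mid in the frame of nest between -0.0085 and 0.0035 m and angle between spacer2_mid's own z axis and vertical below 0.12 rad and angle between the x axis of spacer2_mid and the x axis of nest, either way round below 0.2 rad) or horizontal distance between spacer2_mid and pusher_face above 0.11 m) and ((x of spacer3_mid in the frame of nest between -0.125 and -0.034 m and y of spacer3_mid in the frame of nest between -0.012 and 0.012 m and z of spacer3_mid in the frame of nest between -0.0085 and 0.0035 m and angle between spacer3_mid's own z axis and vertical below 0.12 rad and angle between the x axis of spacer3_mid and the x axis of nest, either way round below 0.2 rad) or horizontal distance between spacer3_mid and pusher_face above 0.11 m)); the arm keeps its last pose, push and grip.
It fails at once if a bystander (cup, jar or bowl) is moved by more than 25 mm (distance of any of glaze_cup, glaze_jar, saucer_bowl from where it was at the start of the episode above 0.025 m).
It also fails if it takes over 72 s, if anything falls off the work surface, if the arm or the gripper's body presses on something with over 40 N, if the wrist force passes 120 N, or if a joint passes its speed limit or range.

### The arm

A 7-joint arm with a two-finger parallel gripper is mounted at the origin on the work surface. World frame = base frame: x ahead of the robot, y to its left, z up, the work surface at z = 0. Lengths are in m, angles in rad, forces in N, time in s.
With the tool pointing down it reaches from about 0.425 to 0.925 m from the base axis. Payload 6.8 kg.
Tool frame: the origin (TCP) lies on the mounting face of the last link; the fingertips stand 173 mm ahead of it and the grasp point (between the pads) lies 155 mm ahead of it; z points along the fingers, y is the line along which they close (so a half turn about z gives the same grasp; the last joint's range is limited). The gripper opens to 85 mm and grips with 20 to 120 N. Pads are 22 mm wide; open, the fingers measure 114 mm over their backs; the gripper's body (76 mm by 85 mm) begins 54 mm behind the grasp point. The pads swing forward as they close: fully open they stand 13 mm farther back than shut.
Start: joints at [1.16, 0.477, 0.022, 1.555, -0.011, 1.109, -0.083], TCP at [0.201, -0.644, 0.405] pointing down, gripper open.
Joint ranges: [-2.96, 2.96], [-0.34, 2.1], [-1.41, 1.46], [0.24, 2.44], [-1.37, 4.51], [0.17, 1.92], [-2.96, 2.96]. Speed limits (rad/s): [2.39, 2.39, 3.14, 3.14, 3.14, 3.14, 3.14].

### API

Orientations are given as a unit quaternion [w, x, y, z].
In Python, from station import bot gives the robot as it stands. The module is installed in compiled form; this text tells all that it offers.
- The arm moves only by the shell command python3 -m pendant 'ROWS' [FORCE]. ROWS is JSON, a list of rows, each a list of 5 numbers: the finger opening in m, from 0 to 0.0854, then the shift along the tool's x, y, z in m, then the turn about the tool's z in degrees. In form: [[jaw, x, y, z, yaw], ...]. A call has 1 to 12 rows; each row shifts and turns the commanded pose from where the row before left it, along the tool's axes as they then stand; what a row does not reach is not made up. A row lasts 1/12 s, in which the tool goes at most 41.7 mm and 7.16 degrees, less where a joint would pass 70% of its speed; a pose out of reach is approached as far as the arm can. A call with a gripper value outside its range is refused whole. The fingers move at their own pace and stop on an object; FORCE is the grip in N (left out, the last holds). Time passes only in rows, so rows that do not move let the fingers close. It gives the time, the measured TCP pose, the force, the opening and the grip force at its end, in the units of the state.
- bot.get_obs(): the state, without advancing time (a new reading comes with each control period).
- bot.read_camera(name): name is "side" or "top" or "wrist"; returns (picture, depth): 420x560x3 uint8, blue, green, red; 420x560 float32, m along the optical axis (not along the pixel's ray), 0 where there is no reading.
- bot.camera_model(name): a dict with "intrinsics" (3x3 intrinsics, pixels), "R" (3x3) and "t" (3): a world point X has camera coordinates R X + t. Camera axes: x right, y down, z forward; pixel columns grow to the right and rows downward; lengths in m; the calibration is good to about 2 mm. A picture is of the moment at which its call begins: read the wrist's pose just before it. camera_model takes no time and is no camera call; for the wrist camera it gives the pose at the moment of the call.
- bot.hand_in(): hands the job in; it is judged then, once.
Trained networks look in the newest picture that a camera, given by its name, has taken for a name from the list of things; names that differ only in an ending like _2 or _b are one class to them, and where a whole thing is asked for, a point or a joint stands for the part that bears it (a point fixed in the world has none). Each returns a list of dicts, best first, with "score" (0 to 1); they miss things now and then, are a little off and sometimes report something else, mostly with a low value. They report only what shows in the picture. A call takes as long as a camera call. They do not tell look-alikes from the thing itself.
- bot.boxes_of(name, camera): "at" ([column, row] in pixels, amid what is visible of it).
- bot.trace(name, camera): "mask" (420x560 bool, what is visible of it) and "at" ([column, row] in pixels, amid what is visible of it).
- bot.pinpoint(name, camera): "at" ([column, row] in pixels: a listed point, or the origin of a listed thing).
The state is a dict: "t": time; "q": joint angles; "joint_vel": joint speeds; "joint_torque": joint torques, N m; "eef_pos": TCP position; "tool_rot": TCP orientation; "contact_force": force on the tool from outside, world axes, zero at the start; "torque": the same for the moment, N m; "gripper_width": opening from 0.0 (shut) to 1.0 (fully open); "grasp_force": force on a finger pad.
Only numpy, scipy, OpenCV 4.12 (cv2) and the standard library are available. Lean on these libraries where they do the work, as an engineer would, in place of code of your own. Each camera call takes 0.05 s, during which the arm holds its last target. There are 200 camera calls.

## Working session

There is one attempt and no reset: what is moved stays moved. The work goes in short steps, Python scripts to look and compute and a shell command to move; the robot and the scene stay as the last step left them, time stands still between calls to the robot, and variables do not carry over. Pictures are saved under pics/ and viewed, at most 10 in all, crops included, and the job is handed in when it is done.

```bash
mkdir -p pics; cat > h.py <<'E'
import numpy as np, cv2
from station import bot
from scipy.spatial.transform import Rotation as Ro
def cam(n):
    m=bot.camera_model(n); return np.array(m["intrinsics"]),np.array(m["R"]),np.array(m["t"])
def ray(m,p):
    K,R,t=m; d=R.T@np.linalg.inv(K)@np.array([p[0],p[1],1.]); return -R.T@t,d
def at_depth(m,p,z):
    o,d=ray(m,p); return o+d*z
def at_z(m,p,z):
    o,d=ray(m,p); return o+d*(z-o[2])/d[2]
def cloud(m,D):
    K,R,t=m; v,u=np.indices(D.shape); 
    P=np.stack([(u-K[0,2])/K[0,0]*D,(v-K[1,2])/K[1,1]*D,D],-1)
    W=(P-t)@R; W[D<=0]=np.nan; return W
def tri(ms,ps):
    A=np.zeros((3,3));b=np.zeros(3)
    for m,p in zip(ms,ps):
        o,d=ray(m,p); d=d/np.linalg.norm(d); M=np.eye(3)-np.outer(d,d); A+=M;b+=M@o
    return np.linalg.solve(A,b)
E
python3 - <<'E'
from h import *
np.set_printoptions(precision=4,suppress=True)
s=bot.get_obs();print(s)
ims={}
for c in("top","side"):
    im,D=bot.read_camera(c);m=cam(c);ims[c]=im;np.savez(f"{c}.npz",im=im,D=D)
    W=cloud(m,D)
    print(c,"campos",-m[1].T@m[2])
    for n in("mould_mid","nest","pusher_face","spacer0_mid","spacer1_mid","glaze_cup","glaze_jar","saucer_bowl"):
        for r in bot.pinpoint(n,c)[:6]:
            u,v=[int(round(x)) for x in r["at"]]
            print(n,round(r["score"],2),np.round(r["at"],1),W[min(v,419),min(u,559)])
    cv2.imwrite(f"pics/{c}.png",im)
E
```

```text
{'t': 0.0, 'q': array([ 1.1599,  0.4778,  0.0223,  1.5564, -0.0115,  1.1093, -0.0831]), 'joint_vel': array([-0.0007, -0.0008, -0.0012,  0.0002, -0.0007, -0.0012,  0.0014]), 'joint_torque': array([  0.    , -59.645 ,   1.6077, -28.12  ,   0.0124,   0.0094,
        -0.    ]), 'eef_pos': array([ 0.2012, -0.644 ,  0.4037]), 'tool_rot': array([-0.0009,  0.9886,  0.1509, -0.0002]), 'contact_force': array([0.7565, 1.0869, 0.866 ]), 'torque': array([-0.0319, -0.031 , -0.044 ]), 'grasp_force': 0.0, 'gripper_width': 1.000733306612109}
top campos [ 0.4466 -0.046   1.1108]
mould_mid 0.63 [139.8 231.2] [0.5477 0.2502 0.0657]
nest 0.74 [278.3 198.6] [ 0.6235 -0.0328  0.0106]
pusher_face 0.52 [277.1 244.2] [ 0.5215 -0.0317  0.0689]
spacer0_mid 0.7 [379.4 279.9] [ 0.4498 -0.2369  0.0679]
spacer1_mid 0.92 [431.3 271.9] [ 0.4664 -0.3439  0.0587]
spacer1_mid 0.63 [380.3 264.7] [ 0.4799 -0.2398  0.0665]
spacer1_mid 0.54 [425.9 317.6] [ 0.3747 -0.3304  0.0602]
spacer1_mid 0.36 [378.9 226.3] [ 0.5588 -0.2391  0.0685]
glaze_cup 0.92 [160.3 150.4] [0.7335 0.2289 0.0073]
glaze_jar 0.74 [333.6 140.4] [ 0.7289
[... 179 characters left out ...]
0.0661]
side campos [ 0.3975 -0.7367  0.5494]
mould_mid 0.81 [243.5 152. ] [0.5442 0.2376 0.0426]
nest 0.19 [310.6 157.8] [0.7212 0.212  0.0104]
pusher_face 0.76 [257.  207.5] [ 0.5185 -0.0503  0.0623]
spacer0_mid 0.89 [239.7 292.1] [ 0.4443 -0.2665  0.0593]
spacer1_mid 0.88 [260.  283.4] [ 0.4785 -0.2607  0.0643]
spacer1_mid 0.87 [200.8 349.3] [ 0.3732 -0.3564  0.0582]
spacer1_mid 0.76 [271.7 341.7] [ 0.4714 -0.3698  0.0557]
glaze_cup 0.87 [310.4 158.1] [0.7186 0.2127 0.0104]
glaze_cup 0.53 [380.9 244.9] [ 0.7342 -0.1827  0.021 ]
glaze_cup 0.25 [308.  202.2] [0.6534 0.0272 0.0004]
glaze_jar 0.83 [384.5 244.6] [ 0.7396 -0.1845  0.0212]
saucer_bowl 0.73 [394.8 296.5] [ 0.7073 -0.2969  0.0047]
```

View pics/top.png

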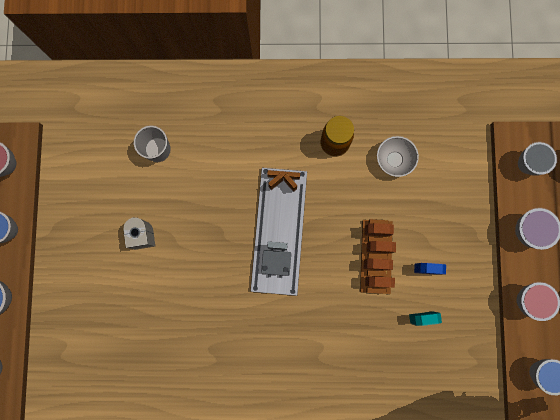

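View pics/side.png

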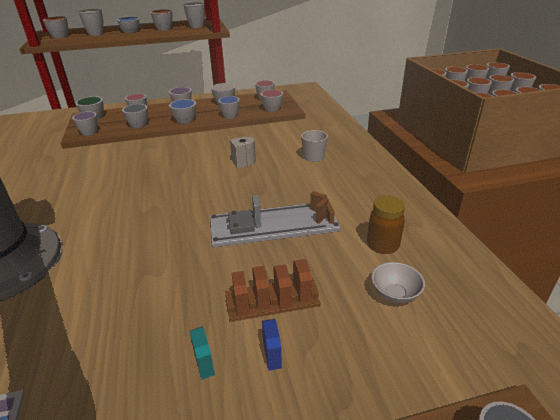

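The top view shows the mould at (137,233), the frame from (280,170) to (274,293), the V at (283,180), the pusher at (277,245), the rack at (378,257) and the blue and turquoise look-alikes at (430,268) and (427,319). The side view agrees. Next I'll fit poses from the depth and plan the first wrist view.

```bash
cat >> h.py <<'E'
def fit(W,msk,zr,box=None):
    k=msk&(W[...,2]>zr[0])&(W[...,2]<zr[1])
    if box: k&=(W[...,0]>box[0])&(W[...,0]<box[1])&(W[...,1]>box[2])&(W[...,1]<box[3])
    P=W[k]; r=cv2.minAreaRect((P[:,:2]*1000).astype(np.float32)); return r,np.median(P[:,2]),len(P)
def go(pos,head,s=None):
    """shift in tool axes (after turn) and turn, to grasp-down TCP pos, heading deg of tool x"""
    s=s or bot.get_obs(); w,x,y,z=s["tool_rot"]; R=Ro.from_quat([x,y,z,w]).as_matrix()
    h=np.degrees(np.arctan2(R[1,0],R[0,0])); turn=-(head-h); turn=(turn+180)%360-180
    d=np.array(pos)-s["eef_pos"]; a=np.radians(head)
    return dict(turn_first=round(turn,1),xyz_after_turn=np.round([np.cos(a)*d[0]+np.sin(a)*d[1],np.sin(a)*d[0]-np.cos(a)*d[1],-d[2]],4), xyz_now=np.round(R.T@d,4),tilt=np.round(R[:,2],4))
E
python3 - <<'E'
from h import *
np.set_printoptions(precision=4,suppress=True)
z=np.load("top.npz");m=cam("top");W=cloud(m,z["D"]);al=np.ones(W.shape[:2],bool)
print("bed",fit(W,al,(.006,.018),(.4,.8,-.12,.05)))
print("mould",fit(W,al,(.05,.075),(.48,.62,.17,.3)))
print("pusher",fit(W,al,(.06,.08),(.4,.65,-.1,.05)))
print("V",fit(W,al,(.05,.065),(.6,.8,-.12,.05)))
for x in np.arange(.66,.70,.02):pass
print("rack",fit(W,al,(.004,.03),(.4,.6,-.3,-.18)))
print("spacers",fit(W,al,(.06,.075),(.4,.6,-.3,-.18)))
k=(W[...,2]>.06)&(W[...,2]<.075)&(W[...,0]>.4)&(W[...,0]<.6)&(W[...,1]>-.3)&(W[...,1]<-.18)
n,l,st,c=cv2.connectedComponentsWithStats(k.astype(np.uint8))
for i in range(1,n):
    if st[i,4]>15: print(i,st[i],cv2.minAreaRect((W[l==i][:,:2]*1000).astype(np.float32)))
w=cam("wrist");s=bot.get_obs();p=-w[1].T@w[2];R=Ro.from_quat(s["tool_rot"][[1,2,3,0]]).as_matrix()
print("wristcam in tool",R.T@(p-s["eef_pos"]),w[0][0,0],"axes",(w[1]@R))
print(go([.50,-.24,.40],0),go([.58,-.03,.40],0))
E
```

```text
bed (((594.1769409179688, -43.038963317871094), (354.61798095703125, 149.80967712402344), 1.817730188369751), np.float64(0.01169916719721443), 4475)
mould (((546.6263427734375, 261.64874267578125), (59.31687545776367, 47.29741668701172), 8.756658554077148), np.float64(0.06428218468194317), 636)
pusher (((580.9131469726562, -34.33572006225586), (38.68504333496094, 134.7586212158203), 86.88853454589844), np.float64(0.07092231097361197), 119)
V (((656.5925903320312, -42.44709014892578), (58.729331970214844, 28.259679794311523), 84.80984497070312), np.float64(0.056383359659383986), 164)
rack (((499.8389587402344, -239.2461395263672), (197.13926696777344, 116.46846008300781), 0.6979039311408997), np.float64(0.012040393851601444), 1163)
spacers (((500.7552490234375, -244.31436157226562), (55.21577453613281, 129.0296630859375), 88.78242492675781), np.float64(0.06702562354773348), 929)
1 [368 223  25  11 227] ((554.4639892578125, -242.4219207763672), (48.76958084106445, 20.564809799194336), 86.22877502441406)
2 [371 241  25  11 236] ((518.29052734375, -247.60726928710938), (49.40719223022461, 20.04393196105957), 88.48979187011719)
4 [368 259  25  11 231] ((482.15673828125, -240.7541046142578), (48.83021926879883, 20.06959342956543), 89.26478576660156)
5 [369 277  26  11 234] ((446.10357666015625, -243.1617431640625), (50.481929779052734, 19.85750961303711), 89.11549377441406)
wristcam in tool [ 0.0686 -0.0001  0.0303] 356.63507181461415 axes [[ 0.0002  1.      0.0005]
 [-0.9625  0.0003 -0.2714]
 [-0.2714 -0.0004  0.9625]]
{'turn_first': np.float64(17.3), 'xyz_after_turn': array([ 0.2987, -0.4043,  0.0047]), 'xyz_now': array([ 0.4057, -0.2968,  0.0047]), 'tilt': array([ 0., -0., -1.])} {'turn_first': np.float64(17.3), 'xyz_after_turn': array([ 0.3787, -0.6143,  0.0047]), 'xyz_now': array([ 0.5447, -0.4734,  0.0047]), 'tilt': array([ 0., -0., -1.])}
```

```bash
python3 -m pendant '[[0.085,0,0,0,5.8],[0.085,0,0,0,5.8],[0.085,0,0,0,5.7],[0.085,0.022,-0.034,0,0],[0.085,0.022,-0.034,0,0],[0.085,0.022,-0.034,0,0],[0.085,0.022,-0.034,0,0],[0.085,0.022,-0.034,0,0],[0.085,0.022,-0.034,0,0],[0.085,0.022,-0.034,0,0],[0.085,0.022,-0.034,0,0],[0.085,0.022,-0.034,0,0]]'; python3 -m pendant '[[0.085,0.022,-0.034,0,0],[0.085,0.022,-0.034,0,0],[0.085,0.022,-0.034,0,0],[0.085,0.022,-0.034,0,0],[0.085,0.022,-0.034,0,0],[0.085,0.022,-0.034,0,0],[0.085,0.022,-0.034,0,0],[0.085,0.022,-0.034,0,0],[0.085,0.022,-0.034,0,0],[0.085,0,0,0,0],[0.085,0,0,0,0]]'
python3 - <<'E'
from h import *
np.set_printoptions(precision=4,suppress=True)
m=cam("wrist");im,D=bot.read_camera("wrist");np.savez("w1.npz",im=im,D=D,R=m[1],t=m[2])
cv2.imwrite("pics/w1.png",im)
W=cloud(m,D)
for n in("nest","pusher_face","spacer0_mid"):
    for r in bot.pinpoint(n,"wrist")[:4]:
        u,v=[int(round(x)) for x in r["at"]];print(n,round(r["score"],2),np.round(r["at"],1),W[min(v,419),min(u,559)],at_z(m,r["at"],.0445 if n=="nest" else .042))
al=np.ones(W.shape[:2],bool)
print("bed",fit(W,al,(.007,.018),(.4,.8,-.12,.06)))
print("pusher",fit(W,al,(.066,.08),(.4,.62,-.1,.05)))
for lo,hi in((.02,.03),(.05,.066)): print("V",fit(W,al,(lo,hi),(.6,.8,-.12,.05)))
print("base",fit(W,al,(-.004,.004)))
E
```

```text
t: 1.9
eef_pos: [0.3997, -0.3363, 0.4051]
tool_rot: [0.0, 1.0, 0.0, 0.0]
contact_force: [1.2, -0.1, 0.6]
gripper_width: 0.995
grasp_force: 0.0
t: 2.82
eef_pos: [0.5976, -0.0289, 0.4045]
tool_rot: [-0.001, 1.0, 0.003, 0.0]
contact_force: [-1.3, -1.5, -0.4]
gripper_width: 0.995
grasp_force: 0.0
pusher_face 0.97 [277.6 251.6] [ 0.5254 -0.0303  0.0388] [ 0.5272 -0.0299  0.042 ]
spacer0_mid 0.73 [472.1 318.8] [ 0.6094 -0.0835  0.2863] [ 0.4521 -0.2366  0.042 ]
bed (((555.0632934570312, -33.43558120727539), (100.20831298828125, 270.58599853515625), 85.3621826171875), np.float64(0.012705536185583425), 18145)
pusher (((520.0694580078125, -30.709335327148438), (40.00922775268555, 12.448101997375488), 85.60391235351562), np.float64(0.07142722396121406), 592)
V (((661.4910278320312, -39.868350982666016), (50.729732513427734, 24.900997161865234), 74.9872817993164), np.float64(0.025165279558195423), 15)
V (((656.6539306640625, -41.86810302734375), (60.49849319458008, 29.63948631286621), 85.14644622802734), np.float64(0.05756987163820225), 943)
base (((518.694091796875, -32.7725830078125), (490.2593078613281, 675.6148071289062), 0.4200471341609955), np.float64(0.0006667285800489321), 143855)
```

View pics/w1.png

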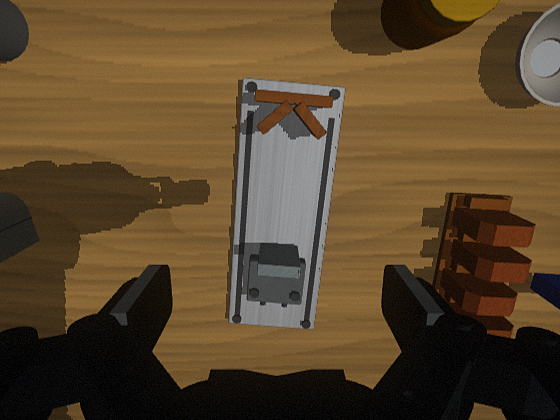

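The wrist view shows the frame from (290,80) to (272,325), the V walls meeting near (292,105), the pusher plate at (277,268), and the rack at (490,260). I'll fit the V faces to get the nest.

```bash
python3 - <<'E'
from h import *
np.set_printoptions(precision=4,suppress=True)
z=np.load("w1.npz");K=cam("wrist")[0];m=(K,z["R"],z["t"]);W=cloud(m,z["D"])
a=np.radians(-4.65);u=np.array([np.cos(a),np.sin(a)]);n=np.array([-np.sin(a),np.cos(a)])
d=W[...,:2]-[.55506,-.03344];s=d@u;q=d@n
k=(W[...,2]>.050)&(s>.06)&(s<.13)&(abs(q)<.045)
for lo in np.arange(-.036,.036,.003):
    j=k&(q>=lo)&(q<lo+.003)
    if j.any(): print(round(lo+.0015,4),"smin",np.percentile(s[j],3).round(4),"smax",s[j].max().round(4),"z",np.median(W[j][:,2]).round(4),j.sum())
k=(W[...,2]>.066)&(s<.0)&(abs(q)<.03)&(s>-.08)
print("pusher s",np.percentile(s[k],[2,98]),"q",q[k].min(),q[k].max())
# rods
for lo in np.arange(-.05,.05,.005):
    j=(q>=lo)&(q<lo+.005)&(s>.0)&(s<.06);print(round(lo,3),np.nanmedian(W[j][:,2]).round(4),end=' ; ')
E
```

```text
-0.0345 smin 0.0602 smax 0.0602 z 0.3076 1
-0.0315 smin 0.0602 smax 0.0938 z 0.3096 67
-0.0285 smin 0.0606 smax 0.0961 z 0.3104 328
-0.0255 smin 0.0608 smax 0.1 z 0.3111 655
-0.0225 smin 0.0604 smax 0.1031 z 0.3122 951
-0.0195 smin 0.0604 smax 0.1053 z 0.3161 1065
-0.0165 smin 0.0602 smax 0.1084 z 0.3173 1022
-0.0135 smin 0.0601 smax 0.1115 z 0.3188 817
-0.0105 smin 0.0601 smax 0.1146 z 0.3202 570
-0.0075 smin 0.0602 smax 0.1167 z 0.3237 396
-0.0045 smin 0.0614 smax 0.1159 z 0.3253 362
-0.0015 smin 0.0615 smax 0.1131 z 0.3264 113
0.0015 smin 0.1085 smax 0.1119 z 0.0575 12
0.0045 smin 0.1057 smax 0.1149 z 0.0577 37
0.0075 smin 0.1036 smax 0.1164 z 0.0577 56
0.0105 smin 0.1003 smax 0.1145 z 0.0577 60
0.0135 smin 0.0973 smax 0.1118 z 0.0575 61
0.0165 smin 0.0938 smax 0.1082 z 0.0577 58
0.0195 smin 0.0604 smax 0.1063 z 0.0576 67
0.0225 smin 0.06 smax 0.1027 z 0.3255 173
0.0255 smin 0.06 smax 0.0999 z 0.326 140
0.0285 smin 0.06 smax 0.0963 z 0.0577 28
0.0315 smin 0.0935 smax 0.0943 z 0.0565 2
pusher s [-0.0408 -0.0292] q -0.02011073355347685 0.01989128899328103
-0.05 0.2967 ; -0.045 0.2951 ; -0.04 0.2816 ; -0.035 0.2701 ; -0.03 0.2941 ; -0.025 0.013 ; -0.02 0.0129 ; -0.015 0.0131 ; -0.01 0.3102 ; -0.005 0.3114 ; -0.0 0.3118 ; 0.005 0.3124 ; 0.01 0.3121 ; 0.015 0.3117 ; 0.02 0.312 ; 0.025 0.3185 ; 0.03 0.3181 ; 0.035 0.316 ; 0.04 0.3118 ; 0.045 0.3067 ;
```

Fit results:
- Frame heading is -4.65° and the nest is at (0.6253,-0.0392).
- The gap is about 69.7 mm. Two spacers would need about 29.7 mm of travel, which is marginal, and three about 9.7 mm, which is safe. I'll use three.

Next I'll move above the mould.

```bash
python3 -m pendant '[[0.085,0,0,0,-4.2],[0.085,0,0,0,-4.2],[0.085,-0.0017,-0.037,0.0093,0],[0.085,-0.0017,-0.037,0.0093,0],[0.085,-0.0017,-0.037,0.0093,0],[0.085,-0.0017,-0.037,0.0093,0],[0.085,-0.0017,-0.037,0.0093,0],[0.085,-0.0017,-0.037,0.0093,0],[0.085,-0.0017,-0.037,0.0093,0],[0.085,-0.0017,-0.036,0.0093,0],[0.085,0,0,0,0],[0.085,0,0,0,0]]'
python3 - <<'E'
from h import *
np.set_printoptions(precision=4,suppress=True)
m=cam("wrist");im,D=bot.read_camera("wrist");W=cloud(m,D);al=np.ones(W.shape[:2],bool)
r=fit(W,al,(.055,.075),(.48,.62,.19,.33));print("mould",r)
r2=fit(W,al,(-.005,.005));print(r2)
print(go([.5387,.2604,.2],8.8)); cv2.imwrite("pics/w2.png",im)
k=(W[...,2]>.055)&(W[...,2]<.075)&(W[...,0]>.48)&(W[...,0]<.62)&(W[...,1]>.19)&(W[...,1]<.33)
print(np.isnan(W[...,2][300:,:]).sum(),W[k][:,:2].mean(0))
t=bot.trace("mould_mid","wrist");print([ (round(x["score"],2),x["at"]) for x in t[:2]])
c=(r[0][0]);P=W[k][:,:2]*1000-np.array(c)
for h in(6,7.5,8.8,10,11.5):
    a=np.radians(h);s=P@[np.cos(a),np.sin(a)];q=P@[-np.sin(a),np.cos(a)]
    print(h,np.percentile(s,[.3,99.7]),np.percentile(q,[.3,99.7]), "area",(np.ptp(np.percentile(q,[1,99]))))
E
```

```text
t: 4.02
eef_pos: [0.5391, 0.259, 0.3299]
tool_rot: [-0.0, 0.997, 0.075, -0.001]
contact_force: [0.1, -1.4, -0.3]
gripper_width: 0.997
grasp_force: 0.0
mould (((547.1260375976562, 263.2937316894531), (60.042076110839844, 46.381134033203125), 9.06813907623291), np.float64(0.06568389373668004), 5308)
(((487.95697021484375, 261.13629150390625), (392.9979248046875, 511.0440979003906), 8.652628898620605), np.float64(0.0006341633196136052), 179172)
{'turn_first': np.float64(-0.4), 'xyz_after_turn': array([-0.0008, -0.0036,  0.1302]), 'xyz_now': array([-0.0008, -0.0037,  0.1302]), 'tilt': array([-0.0002, -0.001 , -1.    ])}
265 [0.5465 0.2633]
[(0.7, [275.8, 199.0])]
6 [-29.8951  29.5846] [-23.4298  22.5432] area 44.47537460123494
7.5 [-29.727   29.6087] [-22.9848  22.5422] area 44.23375524518697
8.8 [-29.5353  29.6024] [-22.5959  22.6632] area 44.26571349377119
10 [-29.4463  29.5939] [-22.2232  22.8633] area 44.46033488241803
11.5 [-29.5973  29.5508] [-22.2465  23.2108] area 44.306120458746356
```

```bash
python3 -m pendant '[[0.085,0.0005,-0.003,0,-0.4],[0.085,0,0,0.03,0],[0.085,0,0,0.03,0],[0.085,0,0,0.03,0],[0.085,0,0,0.03,0],[0.085,0,0,0.015,0],[0.085,0,0,0,0],[0.04,0,0,0,0],[0.04,0,0,0,0],[0.04,0,0,0,0],[0.04,0,0,0,0],[0.04,0,0,0,0]]' 35; python3 -m pendant '[[0.04,0,0,0,0],[0.04,0,0,0,0],[0.04,0,0,0,0],[0.04,0,0,0,0]]'
```

```text
t: 5.12
eef_pos: [0.541, 0.2612, 0.1973]
tool_rot: [-0.001, 0.997, 0.077, 0.002]
contact_force: [0.1, -0.5, 7.6]
gripper_width: 0.533
grasp_force: 36.9
t: 5.45
eef_pos: [0.541, 0.2612, 0.1973]
tool_rot: [-0.001, 0.997, 0.077, 0.002]
contact_force: [0.2, 0.7, 5.9]
gripper_width: 0.532
grasp_force: 36.9
```

```bash
python3 -m pendant '[[0.04,0,0,-0.02,0],[0.04,0,0,-0.035,0],[0.04,0,0,-0.035,0],[0.04,0,0,-0.03,0],[0.04,0,0,0,6.75],[0.04,0,0,0,6.75],[0.04,0.012,0.03,0,0],[0.04,0.012,0.03,0,0],[0.04,0.012,0.03,0,0],[0.04,0.012,0.03,0,0],[0.04,0.012,0.03,0,0],[0.04,0.012,0.03,0,0]]'; python3 -m pendant '[[0.04,0.0085,0.038,0,0],[0.04,0.0085,0.038,0,0],[0.04,0.008,0.037,0,0],[0.04,0,0,0,0],[0.04,0,0,0,0],[0.04,0,0,0,0]]'
python3 - <<'E'
from h import *
np.set_printoptions(precision=4,suppress=True)
m=cam("wrist");im,D=bot.read_camera("wrist");cv2.imwrite("pics/w3.png",im);W=cloud(m,D)
print(go([.6140,-.0383,.2093],-4.65))
k=(W[...,0]>.5)&(W[...,0]<.72)&(abs(W[...,1]+.04)<.06)&(W[...,2]>.1)&(W[...,2]<.25)
# mould top in the hand
zt=W[...,2][k];print(np.percentile(zt,[5,50,95]))
for lo in(.15,.16,.17,.18,.19):
    try: print(lo,fit(W,k,(lo,lo+.01)))
    except Exception: pass
E
```

```text
t: 6.45
eef_pos: [0.5971, 0.074, 0.3156]
tool_rot: [0.0, 0.999, -0.04, 0.0]
contact_force: [0.5, -0.1, -2.2]
gripper_width: 0.534
grasp_force: 36.8
t: 6.95
eef_pos: [0.6127, -0.0387, 0.3154]
tool_rot: [-0.0, 0.999, -0.041, -0.0]
contact_force: [-0.1, 0.6, -2.3]
gripper_width: 0.537
grasp_force: 37.0
{'turn_first': np.float64(0.1), 'xyz_after_turn': array([0.0014, 0.0006, 0.1062]), 'xyz_now': array([0.0014, 0.0007, 0.1062]), 'tilt': array([-0.   ,  0.001, -1.   ])}
[0.1702 0.2012 0.2305]
0.15 (((633.6332397460938, -40.30155944824219), (72.99502563476562, 30.420127868652344), 85.46949005126953), np.float64(0.15553520760755485), 952)
0.16 (((633.6586303710938, -40.27452087402344), (73.22978973388672, 30.642976760864258), 85.29623413085938), np.float64(0.16536576445801024), 1314)
0.17 (((633.8391723632812, -40.32133865356445), (72.92316436767578, 30.45074462890625), 85.30927276611328), np.float64(0.17485742862514317), 1521)
0.18 (((623.5462646484375, -39.50193786621094), (75.44459533691406, 71.34197235107422), 42.116363525390625), np.float64(0.18374993763945596), 21139)
0.19 (((613.4788818359375, -38.67401123046875), (113.14490509033203, 27.161304473876953), 85.66835021972656), np.float64(0.19770345344640033), 6782)
```

View pics/w3.png

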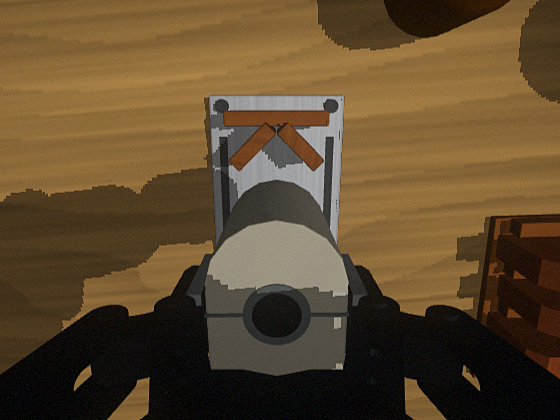

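```bash
python3 -m pendant '[[0.04,0,0,0.03,0],[0.04,0,0,0.03,0],[0.04,0,0,0.03,0],[0.04,0,0,0.012,0],[0.04,0,0,0.004,0],[0.04,0,0,0,0],[0.04,0,0,0,0]]'; python3 -m pendant '[[0.04,0.002,0,0,0],[0.04,0.002,0,0,0],[0.04,0.0015,0,0,0],[0.04,0,0,0,0],[0.04,0,0,0,0]]'
```

```text
t: 7.58
eef_pos: [0.6133, -0.0375, 0.2101]
tool_rot: [-0.0, 0.999, -0.04, 0.0]
contact_force: [0.5, -0.8, -1.6]
gripper_width: 0.536
grasp_force: 36.4
t: 8.0
eef_pos: [0.6186, -0.0395, 0.2094]
tool_rot: [-0.0, 0.999, -0.041, 0.0]
contact_force: [-0.3, 0.6, -1.8]
gripper_width: 0.532
grasp_force: 36.4
```

```bash
python3 -m pendant '[[0.04,0.001,0,0,0],[0.04,0,0,0.0005,0],[0.04,0,0,0,0]]';python3 -m pendant '[[0.04,0.001,0,0,0],[0.04,0,0,0.0005,0],[0.04,0,0,0,0]]'
```

```text
t: 8.25
eef_pos: [0.6193, -0.0394, 0.2088]
tool_rot: [-0.0, 0.999, -0.041, -0.0]
contact_force: [-1.4, 0.8, -0.2]
gripper_width: 0.532
grasp_force: 36.6
t: 8.5
eef_pos: [0.6198, -0.0394, 0.2087]
tool_rot: [0.0, 0.999, -0.04, -0.001]
contact_force: [-5.6, 1.3, 6.4]
gripper_width: 0.536
grasp_force: 37.3
```

```bash
python3 -m pendant '[[0.06,0,0,0,0],[0.06,0,0,0,0],[0.06,0,0,0,0],[0.06,0,0,0,0],[0.06,0,0,-0.02,0],[0.06,-0.01,0,-0.04,0],[0.085,-0.02,0,-0.04,0],[0.085,-0.02,0,-0.04,0],[0.085,-0.01,0,-0.01,0],[0.085,0,0,0,0],[0.085,0,0,0,0]]'
python3 - <<'E'
from h import *
np.set_printoptions(precision=4,suppress=True)
m=cam("wrist");im,D=bot.read_camera("wrist");W=cloud(m,D);al=np.ones(W.shape[:2],bool);cv2.imwrite("pics/w4.png",im)
print("mould",fit(W,al,(.066,.085),(.57,.72,-.1,.03)))
print("pusher",fit(W,al,(.064,.08),(.4,.56,-.1,.05)))
k=(W[...,2]>.06)&(W[...,2]<.076)&(W[...,0]>.4)&(W[...,0]<.6)&(W[...,1]>-.3)&(W[...,1]<-.18)
n,l,st,c=cv2.connectedComponentsWithStats(k.astype(np.uint8))
for i in range(1,n):
    if st[i,4]>50: print(i,st[i],cv2.minAreaRect((W[l==i][:,:2]*1000).astype(np.float32)))
print(go([.552,-.243,.33],-2))
E
```

```text
t: 9.42
eef_pos: [0.5634, -0.0351, 0.3536]
tool_rot: [0.0, 0.999, -0.041, 0.001]
contact_force: [-0.7, -0.0, -0.1]
gripper_width: 0.993
grasp_force: 0.0
mould (((624.8431396484375, -39.475929260253906), (46.301578521728516, 59.56618881225586), 85.67469024658203), np.float64(0.07770393508937108), 5708)
pusher (((520.27001953125, -30.54947280883789), (39.910072326660156, 12.65871810913086), 85.61732482910156), np.float64(0.07138736836644066), 912)
1 [ 516  178   44   30 1145] ((555.288330078125, -231.11392211914062), (28.00127601623535, 20.721237182617188), 87.3840103149414)
5 [ 516  224   44   29 1120] ((519.0808715820312, -236.12464904785156), (31.168609619140625, 20.822509765625), 86.88089752197266)
8 [ 503  266   57   29 1434] ((483.15020751953125, -234.3553466796875), (40.813201904296875, 21.451223373413086), 87.19757843017578)
10 [ 502  306   58   27 1237] ((447.2578430175781, -238.47128295898438), (44.370330810546875, 21.060810089111328), 87.90239715576172)
{'turn_first': np.float64(-2.7), 'xyz_after_turn': array([-0.0042,  0.2081,  0.0224]), 'xyz_now': array([0.0055, 0.2081, 0.0225]), 'tilt': array([ 0.0002, -0.0002, -1.    ])}
```

View pics/w4.png

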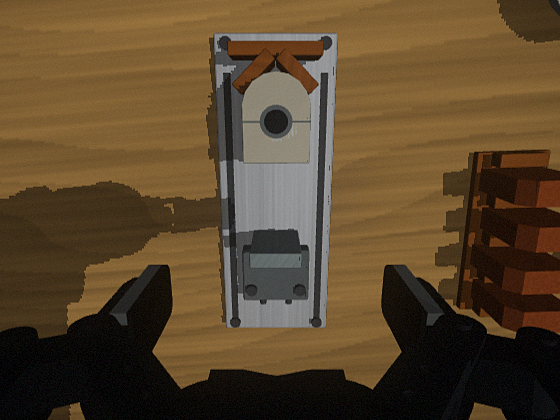

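Top-down view: the mould is home in the V at (276,115), and the bed between its back (row 162) and the pusher (row 250) is clear. On to the first spacer.

```bash
python3 -m pendant '[[0.085,0,0,0,-1.9],[0.085,0.0003,0.035,0.004,0],[0.085,0.0003,0.035,0.004,0],[0.085,0.0003,0.035,0.004,0],[0.085,0.0003,0.035,0.004,0],[0.085,0.0003,0.034,0.004,0],[0.085,0.0003,0.034,0.004,0],[0.085,0,0,0,0],[0.085,0,0,0,0]]'
cat > sp.py <<'E'
from h import *
np.set_printoptions(precision=4,suppress=True)
m=cam("wrist");im,D=bot.read_camera("wrist");W=cloud(m,D)
k=(W[...,2]>.06)&(W[...,2]<.076)&(W[...,0]>.4)&(W[...,0]<.6)&(W[...,1]>-.3)&(W[...,1]<-.18)
n,l,st,c=cv2.connectedComponentsWithStats(k.astype(np.uint8))
for i in range(1,n):
    if st[i,4]>200:
        (c,wh,a)=cv2.minAreaRect((W[l==i][:,:2]*1000).astype(np.float32))
        if wh[0]<wh[1]: a-=90
        h=(a+90)%180-90-90 if abs((a+90)%180-90)>45 else (a+90)%180-90
        h=a-90
        print("sp",np.round(c,1),np.round(wh,1),"heading",round(h,1),"z",np.median(W[l==i][:,2]).round(4),"go",go([c[0]/1000,c[1]/1000,.2],h))
cv2.imwrite("pics/sp.png",im)
E
python3 sp.py; python3 - <<'E'
from h import *
z=np.load("w1.npz");K=cam("wrist")[0];m=(K,z["R"],z["t"]);W=cloud(m,z["D"])
a=np.radians(-4.65);u=np.array([np.cos(a),np.sin(a)]);n=np.array([-np.sin(a),np.cos(a)])
d=W[...,:2]-[.55506,-.03344];s=d@u;q=d@n
for lo in np.arange(-.05,.05,.004):
    j=(q>=lo)&(q<lo+.004)&(s>-.02)&(s<.06)&(W[...,2]<.1);print(round(lo+.002,3),np.nanpercentile(W[j][:,2],[50,95]).round(4),end=' ; ')
E
```

```text
t: 10.22
eef_pos: [0.5545, -0.2458, 0.3262]
tool_rot: [-0.0, 1.0, -0.027, -0.002]
contact_force: [-0.1, 0.7, -0.8]
gripper_width: 0.993
grasp_force: 0.0
sp [ 554.7 -243.1] [50.6 20.7] heading -3.1 z 0.0681 go {'turn_first': np.float64(0.3), 'xyz_after_turn': array([-0.0004, -0.0004,  0.1267]), 'xyz_now': array([ 0.    , -0.0002,  0.1267]), 'tilt': array([-0.0028,  0.0013, -1.    ])}
sp [ 518.9 -246.7] [50.5 21. ] heading -3.1 z 0.0681 go {'turn_first': np.float64(0.2), 'xyz_after_turn': array([-0.036 ,  0.0051,  0.1267]), 'xyz_now': array([-0.0356,  0.0051,  0.1268]), 'tilt': array([-0.0028,  0.0013, -1.    ])}
sp [ 483.1 -239.6] [50.2 21.4] heading -2.2 z 0.068 go {'turn_first': np.float64(-0.6), 'xyz_after_turn': array([-0.0721, -0.0012,  0.1267]), 'xyz_now': array([-0.0717, -0.0002,  0.1269]), 'tilt': array([-0.0028,  0.0013, -1.    ])}
sp [ 446.9 -242.9] [50.5 21.9] heading -1.9 z 0.068 go {'turn_first': np.float64(-0.9), 'xyz_after_turn': array([-0.1081,  0.003 ,  0.1267]), 'xyz_now': array([-0.1077,  0.0049,  0.127 ]), 'tilt': array([-0.0028,  0.0013, -1.    ])}
-0.048 [0.0124 0.0137] ; -0.044 [0.0127 0.0139] ; -0.04 [0.0132 0.0143] ; -0.036 [0.0128 0.0141] ; -0.032 [0.0127 0.0139] ; -0.028 [0.0126 0.0139] ; -0.024 [0.0126 0.0139] ; -0.02 [0.0126 0.0137] ; -0.016 [0.0127 0.0139] ; -0.012 [0.0127 0.0139] ; -0.008 [0.0127 0.0139] ; -0.004 [0.0127 0.0139] ; 0.0 [0.0126 0.0138] ; 0.004 [0.0126 0.0139] ; 0.008 [0.0127 0.0138] ; 0.012 [0.0126 0.014 ] ; 0.016 [0.0127 0.014 ] ; 0.02 [0.0126 0.0138] ; 0.024 [0.0126 0.0138] ; 0.028 [0.0127 0.0138] ; 0.032 [0.0126 0.0139] ; 0.036 [0.0128 0.0141] ; 0.04 [0.0132 0.0144] ; 0.044 [0.0128 0.0142] ; 0.048 [0.0124 0.0136] ;
```

```bash
python3 -m pendant '[[0.085,0,0,0.035,0.3],[0.085,0,0,0.035,0],[0.085,0,0,0.035,0],[0.085,0,0,0.022,0],[0.085,0,0,0,0],[0.085,0,0,0,0],[0.045,0,0,0,0],[0.045,0,0,0,0],[0.045,0,0,0,0],[0.045,0,0,0,0],[0.045,0,0,0,0],[0.045,0,0,0,0]]' 30
```

```text
t: 11.27
eef_pos: [0.5561, -0.243, 0.2039]
tool_rot: [0.0, 1.0, -0.027, 0.002]
contact_force: [-0.5, 0.6, 7.5]
gripper_width: 0.607
grasp_force: 32.7
```

```bash
python3 -m pendant '[[0.045,0,0,-0.02,0],[0.045,0,0,-0.03,0],[0.045,0,0,-0.03,0],[0.045,0,0,-0.03,1.55],[0.045,0.0016,-0.035,0,0],[0.045,0.0016,-0.035,0,0],[0.045,0.0016,-0.035,0,0],[0.045,0.0016,-0.035,0,0],[0.045,0.0015,-0.034,0,0],[0.045,0.0015,-0.034,0,0],[0.045,0,0,0,0],[0.045,0,0,0,0]]'
python3 - <<'E'
from h import *
np.set_printoptions(precision=4,suppress=True)
m=cam("wrist");im,D=bot.read_camera("wrist");W=cloud(m,D);cv2.imwrite("pics/w5.png",im)
print(go([.5823,-.0360,.209],-4.65))
al=np.ones(W.shape[:2],bool)
for b in((.155,.165),(.165,.172),(.172,.18),(.18,.187)): 
    try:print(b,fit(W,al,b,(.55,.62,-.07,0)))
    except Exception as e:pass
E
```

```text
t: 12.27
eef_pos: [0.5813, -0.0334, 0.3125]
tool_rot: [-0.0, 0.999, -0.038, 0.0]
contact_force: [0.5, -1.3, -1.1]
gripper_width: 0.605
grasp_force: 32.7
{'turn_first': np.float64(0.1), 'xyz_after_turn': array([0.0012, 0.0002, 0.1033]), 'xyz_now': array([0.0011, 0.0001, 0.1033]), 'tilt': array([ 0.0005, -0.0004, -1.    ])}
(0.155, 0.165) (((590.8370971679688, -35.936126708984375), (69.08480834960938, 5.536871910095215), 83.69343566894531), np.float64(0.16021468805000783), 2179)
(0.165, 0.172) (((580.8657836914062, -35.19922637939453), (68.70783233642578, 23.77650260925293), 85.96427154541016), np.float64(0.1691396119789957), 3030)
(0.172, 0.18) (((580.7781372070312, -34.902835845947266), (68.730712890625, 24.108226776123047), 85.67000579833984), np.float64(0.1768850135787829), 8270)
(0.18, 0.187) (((583.6752319335938, -34.289249420166016), (70.18173217773438, 22.685161590576172), 85.78466796875), np.float64(0.18101413420401463), 915)
```

View pics/w5.png

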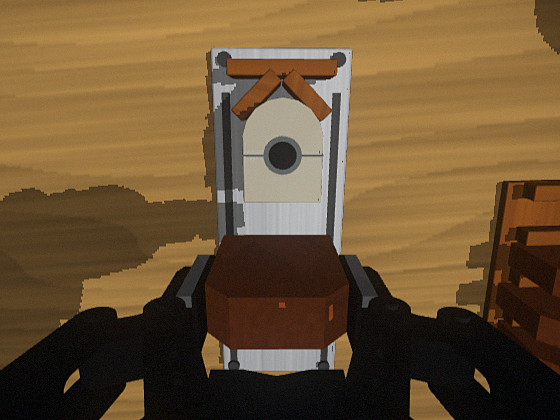

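```bash
python3 -m pendant '[[0.045,0.001,0,0.03,0],[0.045,0,0,0.03,0],[0.045,0,0,0.03,0],[0.045,0,0,0.011,0],[0.045,0,0,0.002,0],[0.045,0,0,0,0],[0.045,0,0,0,0]]'; python3 -m pendant '[[0.045,0.0015,0,0,0],[0.045,0.001,0,0,0],[0.045,0,0,0,0],[0.045,0,0,0,0]]'
```

```text
t: 12.9
eef_pos: [0.5825, -0.0374, 0.2095]
tool_rot: [0.0, 0.999, -0.041, 0.0]
contact_force: [0.5, 0.2, -1.0]
gripper_width: 0.599
grasp_force: 33.7
t: 13.23
eef_pos: [0.5849, -0.0366, 0.2093]
tool_rot: [0.0, 0.999, -0.04, 0.0]
contact_force: [0.4, -0.2, -1.3]
gripper_width: 0.605
grasp_force: 33.7
```

```bash
python3 -m pendant '[[0.045,0.001,0,0.0005,0],[0.045,0,0,0,0],[0.045,0,0,0,0]]';python3 -m pendant '[[0.045,0.001,0,0.0005,0],[0.045,0,0,0,0],[0.045,0,0,0,0]]'
```

```text
t: 13.48
eef_pos: [0.5857, -0.0366, 0.2083]
tool_rot: [-0.0, 0.999, -0.04, 0.0]
contact_force: [-0.1, -0.4, -0.8]
gripper_width: 0.603
grasp_force: 33.7
t: 13.73
eef_pos: [0.5867, -0.0367, 0.2078]
tool_rot: [0.0, 0.999, -0.04, -0.0]
contact_force: [0.0, 0.3, -1.3]
gripper_width: 0.601
grasp_force: 33.7
```

```bash
python3 -m pendant '[[0.045,0,0,0.001,0],[0.045,0,0,0,0],[0.045,0,0,0,0]]';python3 -m pendant '[[0.045,0.001,0,0,0],[0.045,0,0,0,0],[0.045,0,0,0,0]]'
```

```text
t: 13.98
eef_pos: [0.5868, -0.0367, 0.207]
tool_rot: [0.0, 0.999, -0.04, 0.0]
contact_force: [-0.5, -1.1, 1.4]
gripper_width: 0.602
grasp_force: 33.8
t: 14.23
eef_pos: [0.5874, -0.0367, 0.207]
tool_rot: [0.0, 0.999, -0.04, -0.0]
contact_force: [-2.6, 1.3, 5.3]
gripper_width: 0.602
grasp_force: 34.3
```

```bash
python3 -m pendant '[[0.064,0,0,0,0],[0.064,0,0,0,0],[0.064,0,0,0,0],[0.064,0,0,0,0],[0.064,0,0,-0.015,0],[0.064,0,0,-0.036,0],[0.085,0,0,-0.036,0],[0.085,0,0,-0.036,-1.5],[0.085,-0.008,0.0305,0,0],[0.085,-0.008,0.0305,0,0],[0.085,-0.008,0.0305,0,0],[0.085,-0.008,0.0305,0,0]]' ; python3 -m pendant '[[0.085,-0.008,0.0305,0,0],[0.085,-0.008,0.0305,0,0],[0.085,-0.008,0.0305,0,0],[0.085,0,0,0,0],[0.085,0,0,0,0],[0.085,0,0,0,0]]'; python3 sp.py; python3 - <<'E'
from h import *
m=cam("wrist");im,D=bot.read_camera("wrist");W=cloud(m,D);al=np.ones(W.shape[:2],bool)
for a in(((.06,.075),(.55,.605,-.09,.01)),((.075,.085),(.57,.7,-.1,.03))):
    try: print(fit(W,al,*a))
    except Exception as e: print("none")
E
```

```text
t: 15.23
eef_pos: [0.5486, -0.1581, 0.3302]
tool_rot: [0.0, 1.0, -0.027, 0.0]
contact_force: [0.5, -0.0, -0.2]
gripper_width: 0.995
grasp_force: 0.0
t: 15.73
eef_pos: [0.5204, -0.2464, 0.3298]
tool_rot: [-0.0, 1.0, -0.027, 0.0]
contact_force: [0.4, 0.3, 0.3]
gripper_width: 0.993
grasp_force: 0.0
sp [ 518.7 -246.8] [50.2 20.5] heading -2.9 z 0.0681 go {'turn_first': np.float64(-0.1), 'xyz_after_turn': array([-0.002 ,  0.0012,  0.1298]), 'xyz_now': array([-0.002 ,  0.0013,  0.1298]), 'tilt': array([ 0.0003,  0.0008, -1.    ])}
sp [ 483.1 -239.9] [50.3 20.9] heading -2.7 z 0.0681 go {'turn_first': np.float64(-0.3), 'xyz_after_turn': array([-0.0379, -0.004 ,  0.1298]), 'xyz_now': array([-0.0379, -0.0037,  0.1298]), 'tilt': array([ 0.0003,  0.0008, -1.    ])}
sp [ 446.6 -242.9] [50.6 22. ] heading -2.9 z 0.068 go {'turn_first': np.float64(-0.1), 'xyz_after_turn': array([-0.0741,  0.0009,  0.1298]), 'xyz_now': array([-0.0742,  0.0012,  0.1298]), 'tilt': array([ 0.0003,  0.0008, -1.    ])}
(((0.0, 0.0), (0.0, 0.0), 0.0), np.float64(nan), 0)
(((0.0, 0.0), (0.0, 0.0), 0.0), np.float64(nan), 0)
  return _methods._mean(a, axis=axis, dtype=dtype,
  ret = ret.dtype.type(ret / rcount)
```

```bash
python3 -m pendant '[[0.085,-0.0018,0.0005,0.035,0],[0.085,0,0,0.035,0],[0.085,0,0,0.035,0],[0.085,0,0,0.022,0],[0.085,0,0,0,0],[0.085,0,0,0,0],[0.045,0,0,0,0],[0.045,0,0,0,0],[0.045,0,0,0,0],[0.045,0,0,0,0],[0.045,0,0,0,0],[0.045,0,0,0,0]]' 30
```

```text
t: 16.83
eef_pos: [0.5194, -0.2476, 0.2049]
tool_rot: [0.001, 1.0, -0.027, 0.002]
contact_force: [0.7, 0.4, 6.1]
gripper_width: 0.61
grasp_force: 32.5
```

```bash
python3 -m pendant '[[0.045,0,0,-0.02,0],[0.045,0,0,-0.03,0],[0.045,0,0,-0.03,0],[0.045,0,0,-0.03,1.55],[0.045,0.0042,-0.036,0,0],[0.045,0.0042,-0.036,0,0],[0.045,0.0042,-0.036,0,0],[0.045,0.0041,-0.036,0,0],[0.045,0.0041,-0.036,0,0],[0.045,0.0041,-0.036,0,0],[0.045,0,0,0,0],[0.045,0,0,0,0]]'
python3 - <<'E'
from h import *
np.set_printoptions(precision=4,suppress=True)
m=cam("wrist");im,D=bot.read_camera("wrist");W=cloud(m,D);cv2.imwrite("pics/w6.png",im)
print(go([.5617,-.03435,.2089],-4.65))
al=np.ones(W.shape[:2],bool)
for a in(((.062,.0752),(.55,.61,-.09,.01)),((.0755,.085),(.57,.7,-.1,.03)),((.172,.18),(.5,.62,-.09,.01))):
    print(fit(W,al,*a))
E
```

```text
t: 17.83
eef_pos: [0.561, -0.031, 0.3137]
tool_rot: [-0.001, 0.999, -0.038, 0.001]
contact_force: [-0.0, -1.0, -1.4]
gripper_width: 0.602
grasp_force: 32.6
{'turn_first': np.float64(0.1), 'xyz_after_turn': array([0.0011, 0.0009, 0.1045]), 'xyz_now': array([0.001 , 0.0009, 0.1045]), 'tilt': array([ 0.0007, -0.0002, -1.    ])}
(((586.7877807617188, -36.60096740722656), (51.9501838684082, 22.958045959472656), 85.77182006835938), np.float64(0.07216134492813991), 2509)
(((625.2362060546875, -39.52666473388672), (46.428401947021484, 59.838768005371094), 85.63532257080078), np.float64(0.07767833365124284), 8170)
(((560.7654418945312, -30.92060089111328), (78.68436431884766, 23.544649124145508), 85.71775817871094), np.float64(0.17705133262987466), 8201)
```

View pics/w6.png

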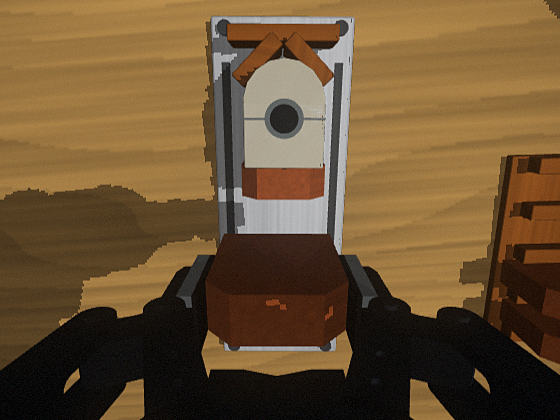

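The first spacer stands flush behind the mould at (285,182), and the second hangs square in the jaws. Lowering now.

```bash
python3 -m pendant '[[0.045,0.001,0.0005,0.03,0],[0.045,0,0,0.03,0],[0.045,0,0,0.03,0],[0.045,0,0,0.011,0],[0.045,0,0,0.003,0],[0.045,0,0,0,0],[0.045,0,0,0,0]]'; python3 -m pendant '[[0.045,0.0015,0,0,0],[0.045,0.001,0,0,0],[0.045,0,0,0,0],[0.045,0,0,0,0]]'; python3 -m pendant '[[0.045,0.001,0,0.001,0],[0.045,0,0,0,0],[0.045,0,0,0,0]]'
```

```text
t: 18.47
eef_pos: [0.5619, -0.0359, 0.2095]
tool_rot: [0.0, 0.999, -0.041, 0.0]
contact_force: [-0.2, 0.1, -1.3]
gripper_width: 0.603
grasp_force: 33.6
t: 18.8
eef_pos: [0.5644, -0.035, 0.2092]
tool_rot: [0.0, 0.999, -0.041, 0.0]
contact_force: [-0.7, 0.6, -0.9]
gripper_width: 0.602
grasp_force: 33.6
t: 19.05
eef_pos: [0.5653, -0.0349, 0.2081]
tool_rot: [0.0, 0.999, -0.041, 0.0]
contact_force: [-1.6, -0.2, 2.6]
gripper_width: 0.601
grasp_force: 34.3
```

```bash
python3 -m pendant '[[0.045,0.001,0,0,0],[0.045,0,0,0,0],[0.045,0,0,0,0]]';python3 -m pendant '[[0.045,0.0007,0,0,0],[0.045,0,0,0,0],[0.045,0,0,0,0]]'
```

```text
t: 19.3
eef_pos: [0.5657, -0.0349, 0.2081]
tool_rot: [0.0, 0.999, -0.041, -0.001]
contact_force: [-4.1, 0.4, 6.3]
gripper_width: 0.604
grasp_force: 34.9
t: 19.55
eef_pos: [0.5659, -0.0349, 0.2081]
tool_rot: [0.0, 0.999, -0.041, -0.001]
contact_force: [-5.7, 0.3, 9.0]
gripper_width: 0.603
grasp_force: 35.3
```

```bash
python3 -m pendant '[[0.064,0,0,0,0],[0.064,0,0,0,0],[0.064,0,0,0,0],[0.064,0,0,0,0],[0.064,0,0,-0.015,0],[0.064,0,0,-0.036,0],[0.085,0,0,-0.036,0],[0.085,0,0,-0.036,-1.9],[0.085,-0.0104,0.0298,0,0],[0.085,-0.0104,0.0298,0,0],[0.085,-0.0104,0.0298,0,0],[0.085,-0.0104,0.0298,0,0]]' ; python3 -m pendant '[[0.085,-0.0104,0.0298,0,0],[0.085,-0.0104,0.0298,0,0],[0.085,-0.0104,0.0298,0,0],[0.085,0,0,0,0],[0.085,0,0,0,0],[0.085,0,0,0,0]]'; python3 sp.py
```

```text
t: 20.55
eef_pos: [0.519, -0.1533, 0.3312]
tool_rot: [0.0, 1.0, -0.024, 0.0]
contact_force: [0.7, 0.2, 0.1]
gripper_width: 0.995
grasp_force: 0.0
t: 21.05
eef_pos: [0.4844, -0.2395, 0.3308]
tool_rot: [-0.0, 1.0, -0.024, 0.0]
contact_force: [0.4, -0.3, 0.3]
gripper_width: 0.995
grasp_force: 0.0
sp [ 482.9 -239.8] [50.  20.5] heading -2.6 z 0.0681 go {'turn_first': np.float64(-0.1), 'xyz_after_turn': array([-0.0018,  0.0011,  0.1308]), 'xyz_now': array([-0.0018,  0.0012,  0.1308]), 'tilt': array([ 0.0004,  0.0006, -1.    ])}
sp [ 446.7 -242.7] [50.5 21.2] heading -2.8 z 0.0681 go {'turn_first': np.float64(0.2), 'xyz_after_turn': array([-0.0378,  0.0057,  0.1308]), 'xyz_now': array([-0.0378,  0.0057,  0.1308]), 'tilt': array([ 0.0004,  0.0006, -1.    ])}
```

```bash
python3 -m pendant '[[0.085,-0.0018,0.0005,0.035,0],[0.085,0,0,0.035,0],[0.085,0,0,0.035,0],[0.085,0,0,0.023,0],[0.085,0,0,0,0],[0.085,0,0,0,0],[0.045,0,0,0,0],[0.045,0,0,0,0],[0.045,0,0,0,0],[0.045,0,0,0,0],[0.045,0,0,0,0],[0.045,0,0,0,0]]' 30
```

```text
t: 22.1
eef_pos: [0.4833, -0.2406, 0.2047]
tool_rot: [0.001, 1.0, -0.024, 0.002]
contact_force: [-1.5, 0.4, 6.3]
gripper_width: 0.602
grasp_force: 32.2
```

```bash
python3 -m pendant '[[0.045,0,0,-0.02,0],[0.045,0,0,-0.03,0],[0.045,0,0,-0.03,0],[0.045,0,0,-0.03,1.9],[0.045,0.0069,-0.0353,0,0],[0.045,0.0069,-0.0353,0,0],[0.045,0.0069,-0.0353,0,0],[0.045,0.0069,-0.0353,0,0],[0.045,0.0069,-0.0353,0,0],[0.045,0.0069,-0.0353,0,0],[0.045,0,0,0,0],[0.045,0,0,0,0]]'
python3 - <<'E'
from h import *
np.set_printoptions(precision=4,suppress=True)
m=cam("wrist");im,D=bot.read_camera("wrist");W=cloud(m,D);cv2.imwrite("pics/w7.png",im)
print(bot.get_obs()["eef_pos"],go([.5415,-.0327,.2089],-4.65))
al=np.ones(W.shape[:2],bool)
for a in(((.062,.0752),(.54,.61,-.09,.01)),((.0755,.085),(.57,.7,-.1,.03)),((.172,.18),(.5,.62,-.09,.01))):
    print(fit(W,al,*a))
E
```

```text
t: 23.1
eef_pos: [0.5411, -0.0299, 0.3137]
tool_rot: [-0.0, 0.999, -0.038, 0.001]
contact_force: [-0.2, -0.6, -1.6]
gripper_width: 0.603
grasp_force: 32.6
[ 0.5407 -0.0321  0.3134] {'turn_first': np.float64(0.1), 'xyz_after_turn': array([0.0008, 0.0005, 0.1045]), 'xyz_now': array([0.0008, 0.0005, 0.1045]), 'tilt': array([ 0.0006, -0.0004, -1.    ])}
(((580.2293090820312, -36.025794982910156), (52.059688568115234, 52.94344711303711), 85.37397003173828), np.float64(0.07214342973288546), 5652)
(((625.2568359375, -39.5927734375), (46.07513427734375, 59.61054229736328), 85.40453338623047), np.float64(0.07767984497098326), 8845)
(((541.1378784179688, -29.686180114746094), (78.50359344482422, 23.313793182373047), 85.46930694580078), np.float64(0.17711090554234687), 8249)
```

View pics/w7.png

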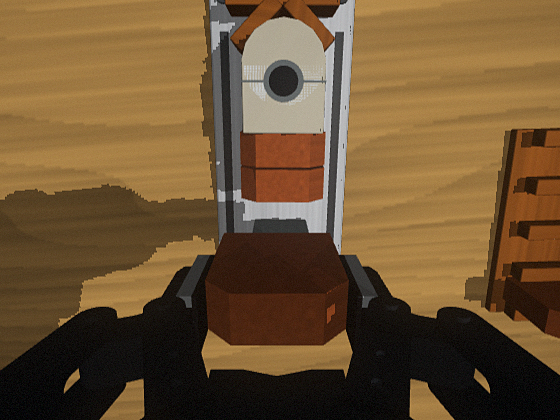

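Two spacers stand flush at (283,167), and the third hangs square with about 3 to 4 mm clear front and back. Lowering it.

```bash
python3 -m pendant '[[0.045,0,0.0005,0.03,0],[0.045,0,0,0.03,0],[0.045,0,0,0.025,0],[0.045,0,0,0.014,0],[0.045,0,0,0.005,0],[0.045,0,0,0,0],[0.045,0,0,0,0]]'; python3 -m pendant '[[0.045,0.0015,0,0,0],[0.045,0.001,0,0,0],[0.045,0,0,0,0],[0.045,0,0,0,0]]'; python3 -m pendant '[[0.045,0.001,0,0.001,0],[0.045,0,0,0,0],[0.045,0,0,0,0]]'
```

```text
t: 23.73
eef_pos: [0.5407, -0.0349, 0.2093]
tool_rot: [0.0, 0.999, -0.042, 0.0]
contact_force: [0.1, -0.3, 0.5]
gripper_width: 0.603
grasp_force: 33.3
t: 24.07
eef_pos: [0.5433, -0.0336, 0.2091]
tool_rot: [0.0, 0.999, -0.041, 0.0]
contact_force: [-0.4, -0.4, -1.3]
gripper_width: 0.602
grasp_force: 33.3
t: 24.32
eef_pos: [0.5441, -0.0334, 0.2083]
tool_rot: [0.0, 0.999, -0.041, -0.0]
contact_force: [-2.7, 0.3, 6.3]
gripper_width: 0.604
grasp_force: 34.2
```

```bash
python3 -m pendant '[[0.045,0.001,0,-0.0005,0],[0.045,0,0,0,0],[0.045,0,0,0,0]]';python3 -m pendant '[[0.045,0.001,0,0,0],[0.045,0,0,0,0],[0.045,0,0,0,0]]'
```

```text
t: 24.57
eef_pos: [0.5452, -0.0334, 0.2084]
tool_rot: [0.0, 0.999, -0.041, -0.0]
contact_force: [-2.5, 0.2, 2.4]
gripper_width: 0.604
grasp_force: 34.2
t: 24.82
eef_pos: [0.5456, -0.0334, 0.2084]
tool_rot: [0.0, 0.999, -0.04, -0.001]
contact_force: [-5.0, 0.3, 4.6]
gripper_width: 0.599
grasp_force: 35.3
```

```bash
python3 -m pendant '[[0.064,0,0,0,0],[0.064,0,0,0,0],[0.064,0,0,0,0],[0.064,0,0,0,0],[0.064,0,0,-0.015,0],[0.064,0,0,-0.036,0],[0.064,0,0,-0.036,0],[0,-0.025,0,-0.02,0],[0,-0.03,0,0,0],[0,0,0,0,0],[0,0,0,0,0],[0,0,0,0,0]]'; python3 -m pendant '[[0,0,0,0,0],[0,0,0,0,0],[0,0,0,0,0]]'
python3 - <<'E'
from h import *
np.set_printoptions(precision=4,suppress=True)
m=cam("wrist");im,D=bot.read_camera("wrist");W=cloud(m,D);cv2.imwrite("pics/w8.png",im)
s=bot.get_obs();print(s["eef_pos"],go([.491,-.0286,.215],-4.65),s["gripper_width"])
al=np.ones(W.shape[:2],bool)
for a in(((.065,.0752),(.53,.605,-.09,.02)),((.0755,.085),(.57,.7,-.1,.03)),((.066,.076),(.5,.5285,-.06,0))):
    print(fit(W,al,*a))
for c in ("top",):
    im,D=bot.read_camera(c);W=cloud(cam(c),D)
E
```

```text
t: 25.82
eef_pos: [0.4918, -0.0292, 0.3155]
tool_rot: [0.0, 0.999, -0.041, 0.001]
contact_force: [0.8, 1.6, 1.4]
gripper_width: 0.033
grasp_force: 0.0
t: 26.07
eef_pos: [0.492, -0.0291, 0.3149]
tool_rot: [-0.0, 0.999, -0.041, -0.0]
contact_force: [0.0, -0.3, -0.1]
gripper_width: -0.003
grasp_force: 0.0
[ 0.4919 -0.0291  0.315 ] {'turn_first': np.float64(-0.0), 'xyz_after_turn': array([-0.0009, -0.0004,  0.1   ]), 'xyz_now': array([-0.0009, -0.0004,  0.1   ]), 'tilt': array([-0.0004,  0.0002, -1.    ])} -0.00038321646740324276
(((566.8375854492188, -34.73121643066406), (49.772613525390625, 66.99691009521484), 84.985595703125), np.float64(0.0722471426702979), 8949)
(((604.7015380859375, -37.704429626464844), (46.087425231933594, 18.97626495361328), 85.23680114746094), np.float64(0.07753762730507202), 3449)
(((520.0440063476562, -30.656545639038086), (39.88064193725586, 12.003893852233887), 85.26405334472656), np.float64(0.07149238645609643), 1353)
```

View pics/w8.png

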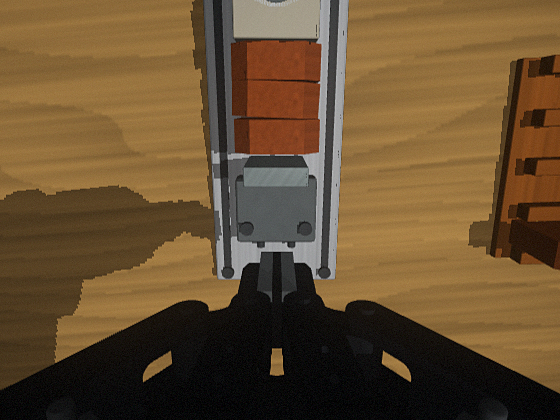

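The stack of three stands flush at (277,97) with the pusher plate just behind it at (276,178), and the closed fingers line up with it. Lowering behind the plate.

```bash
python3 -m pendant '[[0,-0.001,0,0.035,0],[0,0,0,0.035,0],[0,0,0,0.02,0],[0,0,0,0.01,0],[0,0,0,0,0],[0,0,0,0,0]]'; python3 -m pendant '[[0,0.004,0,0,0],[0,0.004,0,0,0],[0,0.004,0,0,0],[0,0.002,0,0,0],[0,0,0,0,0],[0,0,0,0,0]]'
```

```text
t: 26.67
eef_pos: [0.4908, -0.0289, 0.2156]
tool_rot: [-0.0, 0.999, -0.041, -0.0]
contact_force: [0.6, 0.1, -0.2]
gripper_width: 0.0
grasp_force: 0.0
t: 27.17
eef_pos: [0.5044, -0.0302, 0.2156]
tool_rot: [0.0, 0.999, -0.041, 0.0]
contact_force: [-0.9, 0.4, 1.0]
gripper_width: -0.0
grasp_force: 0.7
```

```bash
python3 -m pendant '[[0,0.002,0,0,0],[0,0.002,0,0,0],[0,0.002,0,0,0],[0,0,0,0,0],[0,0,0,0,0]]'; python3 -m pendant '[[0,0.001,0,0,0],[0,0.001,0,0,0],[0,0,0,0,0],[0,0,0,0,0]]'
```

```text
t: 27.58
eef_pos: [0.5104, -0.0307, 0.2153]
tool_rot: [0.0, 0.999, -0.041, -0.0]
contact_force: [-1.1, -0.5, 0.8]
gripper_width: -0.002
grasp_force: 0.8
t: 27.92
eef_pos: [0.5121, -0.0308, 0.2152]
tool_rot: [0.0, 0.999, -0.041, -0.0]
contact_force: [-3.4, 0.0, 0.5]
gripper_width: 0.002
grasp_force: 1.4
```

```bash
python3 -m pendant '[[0,0.001,0,0,0],[0,0,0,0,0],[0,0,0,0,0],[0,0,0,0,0]]'; python3 -m pendant '[[0,0.001,0,0,0],[0,0,0,0,0],[0,0,0,0,0],[0,0,0,0,0]]'
```

```text
t: 28.25
eef_pos: [0.5132, -0.0309, 0.2152]
tool_rot: [0.0, 0.999, -0.041, -0.0]
contact_force: [-3.1, -0.1, -0.0]
gripper_width: 0.002
grasp_force: 1.6
t: 28.58
eef_pos: [0.5136, -0.0309, 0.2152]
tool_rot: [0.0, 0.999, -0.041, -0.001]
contact_force: [-6.1, -0.4, 4.1]
gripper_width: 0.003
grasp_force: 2.9
```

```bash
python3 -m pendant '[[0,0.0008,0,0,0],[0,0,0,0,0],[0,0,0,0,0],[0,0,0,0,0]]'; python3 -m pendant '[[0,0.0005,0,0,0],[0,0,0,0,0],[0,0,0,0,0],[0,0,0,0,0]]'
```

```text
t: 28.92
eef_pos: [0.5139, -0.0309, 0.2151]
tool_rot: [0.0, 0.999, -0.041, -0.002]
contact_force: [-8.3, 0.3, 4.9]
gripper_width: 0.004
grasp_force: 3.9
t: 29.25
eef_pos: [0.5141, -0.0309, 0.215]
tool_rot: [0.0, 0.999, -0.041, -0.002]
contact_force: [-8.5, 0.5, 7.1]
gripper_width: -0.0
grasp_force: 4.5
```

```bash
python3 -m pendant '[[0,0.0006,0,0,0],[0,0,0,0,0],[0,0,0,0,0],[0,0,0,0,0],[0,0,0,0,0],[0,0,0,0,0]]'
python3 - <<'E'
from h import *
np.set_printoptions(precision=4,suppress=True)
m=cam("wrist");im,D=bot.read_camera("wrist");W=cloud(m,D);s=bot.get_obs();print(s["contact_force"],s["eef_pos"])
al=np.ones(W.shape[:2],bool)
for a in(((.065,.0752),(.53,.605,-.09,.02)),((.075,.085),(.57,.7,-.1,.03)),((.066,.085),(.5,.5345,-.06,0))): print(fit(W,al,*a))
im2,D2=bot.read_camera("top");W=cloud(cam("top"),D2)
for a in(((.0755,.085),(.57,.7,-.1,.03)),): print(fit(W,al,*a))
im3,_=bot.read_camera("side")
cv2.imwrite("pics/end.png",np.hstack([cv2.resize(im3[130:270,170:370],(400,280)),cv2.resize(im,(373,280))]))
E
```

```text
t: 29.75
eef_pos: [0.5143, -0.0309, 0.2149]
tool_rot: [0.0, 0.999, -0.04, -0.003]
contact_force: [-11.2, 0.5, 7.4]
gripper_width: 0.0
grasp_force: 5.2
[-10.6874   0.0444   6.5047] [ 0.5143 -0.0309  0.2149]
(((562.5752563476562, -34.14116287231445), (50.03213882446289, 68.02972412109375), 86.16325378417969), np.float64(0.07226020746808846), 28818)
(((601.3399047851562, -37.40325927734375), (46.18926239013672, 17.169740676879883), 85.19859313964844), np.float64(0.07751785130071209), 9526)
(((518.3722534179688, -32.963531494140625), (44.4638786315918, 32.250038146972656), 89.99132537841797), np.float64(0.07183932318062733), 4822)
(((628.2362060546875, -39.668453216552734), (52.34450912475586, 45.047332763671875), 0.3335604965686798), np.float64(0.07756499430610109), 337)
```

View pics/end.png

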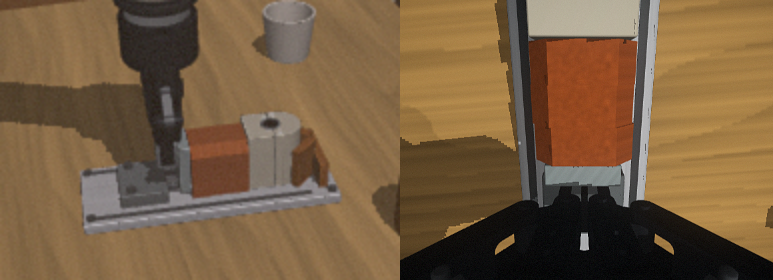

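The stack is tight between the mould and the pusher, everything is upright, and the push is about 10.7 N with roughly 10 mm of travel. Handing in.

```bash
python3 -c "from station import bot;print(bot.hand_in())"
```

```text
the job is handed in; nothing more can be done
None
```

The job is handed in: the mould is home in the V stop with three spacers upright and flush behind it, and the pusher is held at about 10.7 N after roughly 10 mm of its 32 mm travel; the hand-in returned no verdict.

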